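# Fit two globe pivots and inspect them under the reading lens

## Task

Stand the two loose brass pivot pins, one after the other, in the two bores of the wooden globe block, each pushed home until its flange sits flush on the wood, and let go of them. Then pick up the reading lens by its handle and hold it level over the block, centred over the middle between the two pins, with the middle of its ring's thickness at the height of the brass pointer on the block's gauge post. Finish while still holding the lens there, free of everything else; leave the pointer as it is set and do not disturb the varnish pot, the small globe or the brush.

Things in the scene. Friction and masses are not known exactly. Their poses are not given: they have to be found in the camera images.
- block: Wooden globe block, 100 x 120 x 30 mm (x, y, z), fixed to the bench, with two round bores in its top, and a 10 mm thick steel foot 50 mm wide that runs out on its +x side and carries a steel gauge post (10 mm thick, top 200 mm above the bench) 110 mm from the block's centre along its +x. Origin: centre of the block's underside, on the bench; z up. The bores lie on its y axis.
- bore_left (a point): Centre of the mouth of one bore, in the block's top face 30 mm above the bench, 22 mm to +y of the block's centre. Bore 19 mm wide, 23 mm deep, chamfered mouth. Axes as the block's. Either pin may go in either bore.
- bore_right (a point): The same for the other bore, 22 mm to -y of the block's centre.
- middle (a point): Point midway between the two bore mouths, on the block's top face: the lens is to be centred above it.
- mark_tip (a point): Tip, at mid-thickness, of the brass pointer (4 mm thick, 8 mm wide) that sticks out towards the bores from a brass collar (20 mm thick, 18 mm high) on the gauge post: it marks the focal height, 100 to 170 mm above the bench. The tip is 78 mm from the middle point, along the block's +x. z up. The collar is held on the post by friction (5 N).
- pin_a: Brass pivot pin, 60 g, upright on its thick end: shank 16 mm thick, 0 to 20 mm up (bevelled foot), flange 25 mm across, 20 to 24 mm, stem 10 mm thick, 24 to 46 mm. Origin: centre of the shank's end face, on the bench; z to the stem. The shank goes in a bore; grip the stem, which stays up. Seated, the flange lies on the block, the stem's top 56 mm above the bench.
- pin_b: The second pin, the same as pin_a.
- loupe: Reading lens lying flat on the bench: a steel ring 72 mm across and 20 mm high with a clear lens, and a dark wooden handle 18 mm wide and 20 mm high that runs from the ring along -x, from 36 to 135 mm from the ring's axis. About 0.16 kg. Origin: on the ring's axis, at its underside; z up.
- lens (a point): Centre of the lens: on the ring's axis at half the ring's height, 10 mm above the ring's underside.
- grip (a point): Point in the middle of the handle, 70 mm from the lens centre along the loupe's -x, 10 mm above the underside: the loupe's centre of mass, where it is best gripped across the 18 mm width.
- pot: Varnish pot, bystander: jar 46 mm across, 55 mm high. Origin: centre of its underside.
- small_globe: Small blue globe on a turned foot, bystander: foot 80 mm across, 115 mm high in all. Origin: centre of its underside.
- brush: Brush lying on the bench beyond the block, bystander, 200 mm long. Origin: about the middle of its underside; x along the brush.
Mind the look-alikes: they are no part of the job. Leave any turquoise or white look-alike of the pin_b alone.

How it is judged:
On the way, in this order (a step that is already met when the one before it is completed fails the run):
1. one pin is fully home in a bore and let go (((horizontal distance between pin_a and bore_left below 0.004 m and z of pin_a in the frame of bore_left below -0.0165 m and angle between pin_a's own z axis and vertical below 0.1 rad and contact force between the fingers and pin_a below 0.1 N) or (horizontal distance between pin_a and bore_right below 0.004 m and z of pin_a in the frame of bore_right below -0.0165 m and angle between pin_a's own z axis and vertical below 0.1 rad and contact force between the fingers and pin_a below 0.1 N) or (horizontal distance between pin_b and bore_left below 0.004 m and z of pin_b in the frame of bore_left below -0.0165 m and angle between pin_b's own z axis and vertical below 0.1 rad and contact force between the fingers and pin_b below 0.1 N) or (horizontal distance between pin_b and bore_right below 0.004 m and z of pin_b in the frame of bore_right below -0.0165 m and angle between pin_b's own z axis and vertical below 0.1 rad and contact force between the fingers and pin_b below 0.1 N))), for 0.2 s.
2. both pins are fully home, one in each bore, and let go ((((horizontal distance between pin_a and bore_left below 0.004 m and z of pin_a in the frame of bore_left below -0.0165 m and angle between pin_a's own z axis and vertical below 0.1 rad and contact force between the fingers and pin_a below 0.1 N) and (horizontal distance between pin_b and bore_right below 0.004 m and z of pin_b in the frame of bore_right below -0.0165 m and angle between pin_b's own z axis and vertical below 0.1 rad and contact force between the fingers and pin_b below 0.1 N)) or ((horizontal distance between pin_a and bore_right below 0.004 m and z of pin_a in the frame of bore_right below -0.0165 m and angle between pin_a's own z axis and vertical below 0.1 rad and contact force between the fingers and pin_a below 0.1 N) and (horizontal distance between pin_b and bore_left below 0.004 m and z of pin_b in the frame of bore_left below -0.0165 m and angle between pin_b's own z axis and vertical below 0.1 rad and contact force between the fingers and pin_b below 0.1 N)))), for 0.2 s.
3. the reading lens is picked up off the bench (height (world z) of lens above 0.05 m and contact force between the fingers and loupe above 1 N), for 0.2 s.
At the end, for the whole second after the job is handed in: Loupe held still by the fingers alone, touching nothing else: lens centre within 14 mm of the middle point sideways and 8 mm of the pointer's height, within 0.14 rad of level. A pin in each bore, let go, within 4 mm of its axis, 0.1 rad of upright, flange within 3.5 mm of the wood ((((horizontal distance between pin_a and bore_left below 0.004 m and z of pin_a in the frame of bore_left below -0.0165 m and angle between pin_a's own z axis and vertical below 0.1 rad and contact force between the fingers and pin_a below 0.1 N) and (horizontal distance between pin_b and bore_right below 0.004 m and z of pin_b in the frame of bore_right below -0.0165 m and angle between pin_b's own z axis and vertical below 0.1 rad and contact force between the fingers and pin_b below 0.1 N)) or ((horizontal distance between pin_a and bore_right below 0.004 m and z of pin_a in the frame of bore_right below -0.0165 m and angle between pin_a's own z axis and vertical below 0.1 rad and contact force between the fingers and pin_a below 0.1 N) and (horizontal distance between pin_b and bore_left below 0.004 m and z of pin_b in the frame of bore_left below -0.0165 m and angle between pin_b's own z axis and vertical below 0.1 rad and contact force between the fingers and pin_b below 0.1 N))) and horizontal distance between lens and middle below 0.014 m and z of lens in the frame of mark_tip between -0.008 and 0.008 m and angle between loupe's own z axis and vertical below 0.14 rad and contact force between the fingers and loupe above 1 N and contact force between loupe and block below 0.1 N and contact force between loupe and pin_a below 0.1 N and contact force between loupe and pin_b below 0.1 N and linear speed of loupe below 0.02 m/s); the arm keeps its last pose, push and grip.
It fails at once if the pointer is shifted by more than 6 mm (distance of mark_tip from where it was at the start of the episode above 0.006 m).
It fails at once if the varnish pot is moved by more than 30 mm (distance of pot from where it was at the start of the episode above 0.03 m).
It fails at once if the small globe is moved by more than 30 mm (distance of small_globe from where it was at the start of the episode above 0.03 m).
It fails at once if the brush is moved by more than 30 mm (distance of brush from where it was at the start of the episode above 0.03 m).
It also fails if it takes over 61 s, if anything falls off the work surface, if the arm or the gripper's body presses on something with over 40 N, if the wrist force passes 120 N, or if a joint passes its speed limit or range.

## Robot

A 7-joint arm with a two-finger parallel gripper is mounted at the origin on the work surface. World frame = base frame: x ahead of the robot, y to its left, z up, the work surface at z = 0. Lengths are in m, angles in rad, forces in N, time in s.
With the tool pointing down it reaches from about 0.425 to 0.925 m from the base axis. Payload 6.8 kg.
Tool frame: the origin (TCP) lies on the centre line of the jaws, within the pads' length; the fingertips stand 8 mm ahead of it and the grasp point (between the pads) lies 11 mm behind it (bot.tips_ahead is the distance from the TCP to the fingertips, in m); z points along the fingers, y is the line along which they close (so a half turn about z gives the same grasp; the last joint's range is limited). The gripper opens to 85 mm and grips with 20 to 120 N. Pads are 22 mm wide; open, the fingers measure 114 mm over their backs; the gripper's body (76 mm by 85 mm) begins 54 mm behind the grasp point. The pads swing forward as they close: fully open they stand 13 mm farther back than shut.
Start: joints at [-1.265, 0.477, 0.022, 1.555, -0.011, 1.109, -0.083], TCP at [0.271, 0.618, 0.239] pointing down, gripper open.
Joint ranges: [-2.96, 2.96], [-0.34, 2.1], [-1.41, 1.46], [0.24, 2.44], [-1.37, 4.51], [0.17, 1.92], [-2.96, 2.96]. Speed limits (rad/s): [2.39, 2.39, 3.14, 3.14, 3.14, 3.14, 3.14].

## Interface

Orientations are given as a unit quaternion [w, x, y, z].
In Python, from station import bot gives the robot as it stands.
- The arm moves only by the tool send_rows, never from a script. Its argument "deltas" is text: rows parted by semicolons, each of 4 numbers parted by spaces: the shift along the tool's x, y, z in m, then the turn about the tool's z in degrees. In form: x y z spin; .... A call has 1 to 5 rows; each row is the pose to reach, as a shift and turn from the pose commanded when the call began, along the tool's axes at that moment; what a row does not reach only later rows make up. A row lasts 1/10 s, in which the tool goes at most 50 mm and 8.59 degrees, less where a joint would pass 70% of its speed; a pose out of reach is approached as far as the arm can. A call with a gripper value outside its range is refused whole. "claw" is the opening, from 0 (shut) to 1 (fully open), set as the call begins (left out, the last holds). The fingers move at their own pace and stop on an object; "force" is the grip in N (left out, the last holds). Time passes only in rows, so rows that repeat a pose let the fingers close. It gives the time, the measured TCP pose, the force, the opening and the grip force at its end, in the units of the state.
- bot.get_obs(): the state, without advancing time (a new reading comes with each control period).
- bot.read_camera(name): name is "scene" or "side" or "wrist"; returns a dict with "img" (420x560x3 uint8, red, green, blue), "depth" (420x560 float32, m along the optical axis (not along the pixel's ray), 0 where there is no reading), "fx", "fy", "cx", "cy" (pixels), "dist_coeffs" ([k1, k2, p1, p2, k3] as OpenCV has them; the pictures are not rectified), "camera_from_world" (4x4, takes a point from world to camera coordinates). Camera axes: x right, y up, looking along -z (the intrinsics and any distortion apply to the point x, -y, -z); pixel columns grow to the right and rows downward; lengths in m; the calibration is good to about 2 mm. A picture is of the moment at which its call begins.
- bot.hand_in(): hands the job in; it is judged then, once.
Trained networks look in a picture, given as the dict that the camera call returned (one of the last four; its "shot" number tells which), for a name from the list of things; names that differ only in an ending like _2 or _b are one class to them, and where a whole thing is asked for, a point or a joint stands for the part that bears it (a point fixed in the world has none). Each returns a list of dicts, best first, with "confidence" (0 to 1); they miss things now and then, are a little off and sometimes report something else, mostly with a low value. They report only what shows in the picture. A call takes as long as a camera call. They do not tell look-alikes from the thing itself.
- bot.masks_of(picture, query): "mask" (420x560 bool, what is visible of it).
- bot.landmark_of(picture, query): "xyz" ([x, y, z] in m, in world coordinates, good to about 4 mm: a listed point, or the origin of a listed thing).
The state is a dict: "t": time; "q": joint angles; "joint_vel": joint speeds; "joint_torque": joint torques, N m; "eef_pos": TCP position; "tool_rot": TCP orientation; "contact_force": force on the tool from outside, world axes, zero at the start; "torque": the same for the moment, N m; "gripper_width": opening from 0.0 (shut) to 1.0 (fully open); "grasp_force": force on a finger pad.
Only numpy, scipy, OpenCV 4.12 (cv2) and the standard library are available. Lean on these libraries where they do the work, as an engineer would, in place of code of your own. Each camera call takes 0.05 s, during which the arm holds its last target. There are 200 camera calls.

## Working session

There is one attempt and no reset: what is moved stays moved. The work goes in short steps, Python scripts to look and compute and a tool call to move; the robot and the scene stay as the last step left them, time stands still between calls to the robot, and variables do not carry over. Pictures are saved under pics/ and viewed, at most 10 in all, crops included, and the job is handed in when it is done.

Besides the shell and the picture viewer there is one more tool, called after ">>>" by a JSON object that holds its "fn" and its "kwargs", one argument or row to a line. send_rows: Moves the arm, as the interface text tells. Its arguments: {"type":"object","properties":{"deltas":{"type":"string"},"claw":{"type":"number"},"force":{"type":"number"}},"required":["deltas"]}

```bash
mkdir -p pics; ls; cat > h.py <<'E'
from station import bot
import numpy as np, cv2
from scipy.spatial.transform import Rotation as R
def cam(n): return bot.read_camera(n)
def save(p,f): cv2.imwrite('pics/'+f,p['img'][:,:,::-1])
def cloud(p,mask):
    v,u=np.nonzero(mask&(p['depth']>0)); d=p['depth'][v,u]
    K=np.array([[p['fx'],0,p['cx']],[0,p['fy'],p['cy']],[0,0,1.]])
    n=cv2.undistortPoints(np.stack([u,v],1).astype(float)[:,None],K,np.array(p['dist_coeffs'],float))[:,0]
    c=np.stack([n[:,0]*d,-n[:,1]*d,-d,np.ones_like(d)],1)
    return (c@np.linalg.inv(np.array(p['camera_from_world'])).T)[:,:3],p['img'][v,u]
def tool():
    o=bot.get_obs(); q=o['tool_rot']
    return np.array(o['eef_pos']),R.from_quat([q[1],q[2],q[3],q[0]]).as_matrix()
def st():
    o=bot.get_obs(); p,r=tool(); print('t',o['t'],'p',p.round(4),'yax',r[:,1].round(3),'z',r[:,2].round(3),'w',round(o['gripper_width'],3))
def go(w): # shift in tool axes to world target
    p,r=tool(); return (r.T@(np.array(w)-p)).round(4)
E
cat > a.py <<'E'
from h import *
st(); ims=[]
for c in ('scene','side'):
    p=cam(c); ims.append(p['img'])
    for q in ('pin_a','block','bore_left','bore_right','mark_tip','loupe','lens','grip','pot','small_globe','brush'):
        for d in bot.landmark_of(p,q)[:5 if q=='pin_a' else 1]:
            w=np.append(d['xyz'],1);k=np.array(p['camera_from_world'])@w
            print(c,q,round(d['confidence'],2),np.round(d['xyz'],3),'px',int(p['cx']+p['fx']*k[0]/-k[2]),int(p['cy']+p['fy']*k[1]/k[2]))
    save(p,c+'1.png')
E
python3 a.py
```

```text
pics
t 0.0 p [0.2712 0.6175 0.2383] yax [ 0.402  0.916 -0.002] z [-0.001 -0.002 -1.   ] w 1.002
scene pin_a 0.6 [ 0.54  -0.322 -0.001] px 156 209
scene pin_a 0.58 [ 0.478 -0.288 -0.   ] px 173 195
scene pin_a 0.58 [ 0.534 -0.027  0.035] px 263 201
scene pin_a 0.57 [ 0.409 -0.27  -0.003] px 184 180
scene pin_a 0.37 [ 0.349 -0.284 -0.   ] px 183 167
scene block 0.79 [ 0.53  -0.006 -0.002] px 271 210
scene bore_left 0.71 [0.524 0.015 0.031] px 279 200
scene bore_right 0.63 [ 0.537 -0.029  0.034] px 262 202
scene mark_tip 0.45 [0.602 0.02  0.137] px 280 190
scene loupe 0.75 [0.538 0.299 0.002] px 383 214
scene lens 0.96 [0.537 0.296 0.006] px 382 212
scene pot 0.93 [ 0.614 -0.298 -0.002] px 159 230
scene small_globe 0.9 [ 0.695  0.344 -0.003] px 411 261
scene brush 0.9 [ 0.792 -0.097  0.006] px 227 286
side pin_a 0.73 [ 0.348 -0.283  0.002] px 307 402
side pin_a 0.55 [ 0.534 -0.325 -0.002] px 392 350
side pin_a 0.46 [ 0.415 -0.269  0.003] px 327 371
side pin_a 0.44 [ 0.469 -0.288 -0.003] px 354 360
side block 0.66 [ 0.536 -0.009  0.001] px 271 256
side bore_left 0.85 [0.521 0.012 0.031] px 258 245
side bore_right 0.9 [ 0.538 -0.03   0.028] px 278 253
side mark_tip 0.57 [0.604 0.018 0.137] px 285 188
side loupe 0.86 [0.538 0.294 0.002] px 184 190
side lens 0.88 [0.535 0.299 0.011] px 181 187
side grip 0.92 [0.474 0.323 0.007] px 155 195
side pot 0.72 [ 0.617 -0.296  0.002] px 405 313
side small_globe 0.6 [0.697 0.349 0.002] px 219 153
side brush 0.56 [ 0.79  -0.102 -0.001] px 376 220
```

View pics/scene1.png

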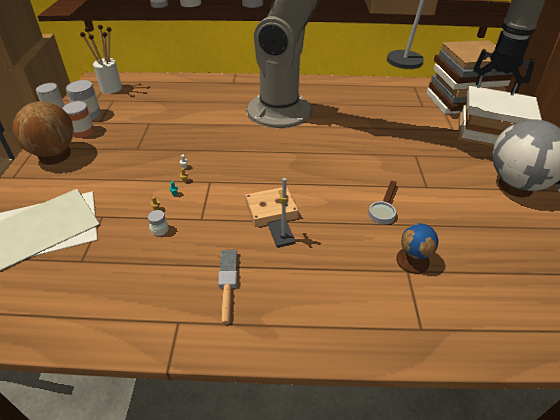

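View pics/side1.png

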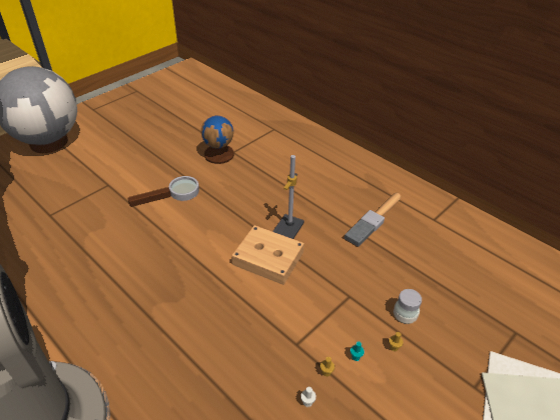

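The side view shows brass pins at px (327,366) and (396,341), with the white look-alike at (308,397) and the turquoise one at (357,351). So my pins are at about (0.41,-0.27) and (0.537,-0.323). The bores are at (259,246) and (278,253), and the pointer is near (288,183). The lens handle points towards the base and +y. I'll move over the block first.

>>> {"fn": "send_rows", "kwargs": {
  "deltas": "-0.037 -0.031 0 0; -0.074 -0.062 0 0; -0.111 -0.093 0 0; -0.148 -0.124 0 0; -0.185 -0.155 0 0",
  "claw": 0.5
}}

```text
t: 1.7
eef_pos: [0.3792, 0.3999, 0.2395]
tool_rot: [0.0, 0.205, 0.979, 0.0]
contact_force: [1.4, -0.0, 0.1]
gripper_width: 0.497
grasp_force: 0.0
```

>>> {"fn": "send_rows", "kwargs": {
  "deltas": "-0.037 -0.031 0 0; -0.074 -0.062 0 0; -0.111 -0.093 0 0; -0.148 -0.124 0 0; -0.185 -0.155 0 0"
}}

```text
t: 2.2
eef_pos: [0.4862, 0.1837, 0.2397]
tool_rot: [0.0, 0.205, 0.979, 0.0]
contact_force: [1.0, 0.1, 0.2]
gripper_width: 0.5
grasp_force: 0.0
```

>>> {"fn": "send_rows", "kwargs": {
  "deltas": "-0.037 -0.04 0 0; -0.050 -0.08 0 0; -0.060 -0.115 0 0; -0.06 -0.115 0 0"
}}

```text
t: 2.6
eef_pos: [0.4937, 0.0499, 0.2395]
tool_rot: [0.0, 0.21, 0.978, -0.001]
contact_force: [0.6, -0.0, -0.1]
gripper_width: 0.504
grasp_force: 0.0
```

```bash
cat > b.py <<'E'
from h import *
import sys
st(); p=cam('wrist'); save(p,sys.argv[1])
for q in sys.argv[2:]:
    for d in bot.landmark_of(p,q)[:4]:
        w=np.append(d['xyz'],1);k=np.array(p['camera_from_world'])@w
        print(q,round(d['confidence'],2),np.round(d['xyz'],4),'px',int(p['cx']+p['fx']*k[0]/-k[2]),int(p['cy']+p['fy']*k[1]/k[2]))
E
python3 b.py w1.png block bore_left bore_right mark_tip
```

```text
t 2.6 p [0.4937 0.0499 0.2395] yax [ 0.41   0.912 -0.002] z [-0.    -0.002 -1.   ] w 0.504
block 0.83 [ 0.5305 -0.0054 -0.0028] px 233 228
block 0.4 [0.5206 0.0125 0.0298] px 242 222
bore_left 0.89 [0.5184 0.0093 0.0323] px 238 222
bore_right 0.67 [ 0.5364 -0.0327  0.0309] px 208 254
mark_tip 0.71 [0.6037 0.0143 0.1392] px 282 360
```

```bash
cat > c.py <<'E'
from h import *
# block top face: rect fit + bores as holes, from a wrist view
def bores(p):
    P,c=cloud(p,np.ones(p['depth'].shape,bool))
    near=np.hypot(P[:,0]-.53,P[:,1]+.01)<.1
    t=P[near&(P[:,2]>.024)&(P[:,2]<.036)]; print('top z',np.median(t[:,2]))
    S=2000; im=np.zeros((440,440),np.uint8)
    ij=((t[:,:2]-[.42,-.12])*S).astype(int); ok=((ij>=0)&(ij<440)).all(1); im[ij[ok,1],ij[ok,0]]=255
    im=cv2.morphologyEx(im,cv2.MORPH_CLOSE,np.ones((5,5)))
    cs,h=cv2.findContours(im,cv2.RETR_CCOMP,cv2.CHAIN_APPROX_NONE)
    for k,cc in enumerate(cs):
        a=cv2.contourArea(cc)/S/S*1e6
        if a>80: (x,y),s,an=cv2.minAreaRect(cc); print('hole' if h[0][k][3]>=0 else 'outer','area',round(a),np.round([x/S+.42,y/S-.12],4),np.round(np.array(s)/S,4),round(an,1))
    cv2.imwrite('pics/top.png',im)
bores(cam('wrist'))
E
python3 c.py
```

```text
top z 0.03125558440881654
outer area 10126 [ 0.5297 -0.0072] [0.1009 0.1216] 18.4
hole area 298 [0.5222 0.014 ] [0.0195 0.019 ] 0.0
```

View pics/w1.png

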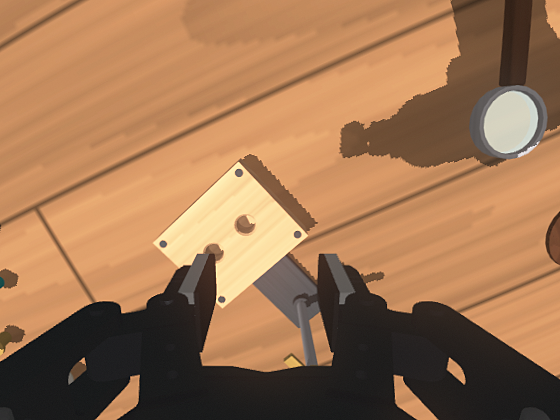

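The wrist view shows the block with both bores at px (245,223) and (214,252), and the post below them near (300,300). A fit of the block's top face puts the bores at (0.5226,0.0138) and (0.5366,-0.0281). Next I'll move to the pins.

>>> {"fn": "send_rows", "kwargs": {
  "deltas": "-0.024 -0.041 0 -5; -0.048 -0.082 0 -10; -0.072 -0.123 0 -15; -0.096 -0.164 0 -20; -0.12 -0.204 0 -24"
}}

```text
t: 3.4
eef_pos: [0.5227, -0.1797, 0.2393]
tool_rot: [0.0, -0.005, 1.0, 0.0]
contact_force: [1.9, -0.1, -0.5]
gripper_width: 0.5
grasp_force: 0.0
```

>>> {"fn": "send_rows", "kwargs": {
  "deltas": "-0.01 -0.045 0 0; -0.01 -0.09 0 0; -0.01 -0.095 0 0"
}}

```text
t: 3.7
eef_pos: [0.5317, -0.2799, 0.2393]
tool_rot: [-0.0, 0.001, 1.0, -0.002]
contact_force: [-0.1, -0.2, -0.4]
gripper_width: 0.5
grasp_force: 0.0
```

```bash
cat > d.py <<'E'
from h import *
import sys
# blobs standing on the bench, stem part (28-44 mm high)
st(); p=cam('wrist'); save(p,sys.argv[1])
for d in bot.landmark_of(p,'pin_a')[:5]: print(round(d['confidence'],2),np.round(d['xyz'],4))
for d in bot.masks_of(p,'pin_a')[:5]:
    P,c=cloud(p,d['mask']); 
    if len(P)<10: continue
    zt=P[:,2].max(); s=P[:,2]>zt-.006
    f=P[(P[:,2]<zt-.02)]
    print(round(d['confidence'],2),'top',np.round((P[s].min(0)+P[s].max(0))/2,4),'n',s.sum(),'size',np.ptp(P[s],0).round(3),'col',c.mean(0).astype(int),'flange',np.round((f.min(0)+f.max(0))/2,4) if len(f) else '')
E
python3 d.py w2.png
```

```text
t 3.7 p [ 0.5317 -0.2799  0.2393] yax [ 0.001  1.    -0.004] z [-0.    -0.004 -1.   ] w 0.5
0.85 [ 4.718e-01 -2.851e-01  2.000e-04]
0.78 [ 0.4137 -0.2701 -0.0012]
0.76 [ 0.5417 -0.3254  0.0019]
0.47 [ 0.5399 -0.0347  0.0269]
0.93 top [ 0.5395 -0.3235  0.0461] n 99 size [0.01  0.01  0.006] col [196 156  85] flange [ 0.5428 -0.3233  0.0145]
0.75 top [ 0.4142 -0.2692  0.0459] n 108 size [0.009 0.008 0.006] col [208 167  91] flange [ 0.4143 -0.2679  0.0149]
0.68 top [ 0.4743 -0.2864  0.047 ] n 103 size [0.009 0.009 0.004] col [ 87 182 172] flange [ 0.4757 -0.2881  0.0139]
```

View pics/w2.png

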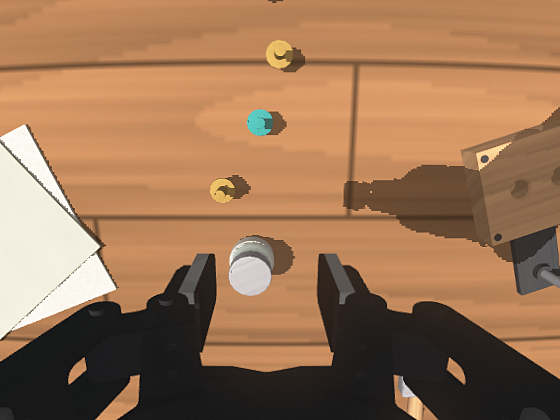

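Colours confirm the brass pins at (0.5395,-0.3235) and (0.414,-0.269); the turquoise look-alike lies between them at px (260,122). The pot is at px (250,265). I'll descend on the farther brass pin.

>>> {"fn": "send_rows", "kwargs": {
  "deltas": "-0.008 -0.0435 0 0; -0.008 -0.0435 0.05 0; -0.008 -0.0435 0.1 0; -0.008 -0.0435 0.14 0; -0.008 -0.0435 0.14 0"
}}

```text
t: 4.35
eef_pos: [0.5382, -0.312, 0.0937]
tool_rot: [-0.005, -0.005, 1.0, 0.003]
contact_force: [-0.8, 0.8, -0.5]
gripper_width: 0.499
grasp_force: 0.0
```

```bash
sed -i 's/^st(); p=cam/st(); print(go([.5395,-.3235,.035])); p=cam/' d.py; python3 d.py w3.png
```

```text
t 4.35 p [ 0.5382 -0.312   0.0937] yax [-0.009  1.     0.006] z [-0.01   0.006 -1.   ] w 0.499
[-0.0017 -0.0119  0.0587]
0.96 [ 0.4108 -0.2687 -0.0021]
0.55 [ 0.5425 -0.3237  0.0022]
0.55 [ 0.4765 -0.2871  0.0008]
0.95 top [ 0.418  -0.2685  0.0389] n 40 size [0.001 0.007 0.006] col [196 161  88] flange [ 0.4208 -0.2726  0.0122]
0.67 top [ 0.4741 -0.2865  0.0467] n 308 size [0.009 0.009 0.006] col [ 94 201 190] flange [ 0.4739 -0.2844  0.0146]
0.58 top [ 0.5392 -0.3234  0.0457] n 295 size [0.01  0.01  0.006] col [195 158  87] flange [ 0.5431 -0.3237  0.0143]
```

>>> {"fn": "send_rows", "kwargs": {
  "deltas": "0 0 0.01 0; 0 0 0.01 0"
}}

```text
t: 4.7
eef_pos: [0.5415, -0.3172, 0.0902]
tool_rot: [0.001, -0.003, 1.0, -0.0]
contact_force: [-0.3, -0.0, 0.2]
gripper_width: 0.498
grasp_force: 0.0
```

```bash
python3 -c "
from h import *
st(); print(go([.5393,-.3235,.035])); o=bot.get_obs(); print(np.round(o['q'],3),np.round(o['joint_vel'],3))"
```

```text
t 4.7 p [ 0.5415 -0.3172  0.0902] yax [-0.006  1.    -0.   ] z [ 0.002 -0.    -1.   ] w 0.498
[ 0.0023 -0.0063  0.0552]
[ 0.177  0.591  0.348  1.811 -0.273  0.785  2.241] [ 0.005 -0.001  0.001  0.003  0.003  0.015 -0.004]
```

>>> {"fn": "send_rows", "kwargs": {
  "deltas": "0.002 -0.006 0.02 0; 0.002 -0.006 0.03 0; 0.002 -0.006 0.03 0"
}}

```text
t: 5.0
eef_pos: [0.538, -0.3229, 0.0583]
tool_rot: [-0.001, -0.002, 1.0, 0.001]
contact_force: [0.2, 0.0, 0.7]
gripper_width: 0.501
grasp_force: 0.0
```

```bash
python3 -c "
from h import *
st(); print(go([.5393,-.3235,.035]))"
```

```text
t 5.0 p [ 0.538  -0.3229  0.0583] yax [-0.005  1.     0.001] z [-0.002  0.001 -1.   ] w 0.501
[-0.0014 -0.0006  0.0233]
```

>>> {"fn": "send_rows", "kwargs": {
  "deltas": "-0.001 -0.0005 0.012 0; -0.001 -0.0005 0.023 0; -0.001 -0.0005 0.023 0"
}}

```text
t: 5.3
eef_pos: [0.539, -0.323, 0.0346]
tool_rot: [-0.001, -0.003, 1.0, 0.001]
contact_force: [0.6, 0.1, -0.2]
gripper_width: 0.5
grasp_force: 0.0
```

>>> {"fn": "send_rows", "kwargs": {
  "deltas": "0 0 0 0; 0 0 0 0; 0 0 0 0; 0 0 0 0; 0 0 0 0",
  "claw": 0,
  "force": 40
}}

```text
t: 5.8
eef_pos: [0.5401, -0.3242, 0.0368]
tool_rot: [0.0, -0.002, 1.0, -0.0]
contact_force: [-0.3, -0.3, 1.5]
gripper_width: 0.091
grasp_force: 39.0
```

>>> {"fn": "send_rows", "kwargs": {
  "deltas": "0 0 -0.04 0; 0 0 -0.08 0; 0.002 0.04 -0.09 0; 0.004 0.085 -0.09 0; 0.007 0.13 -0.09 0"
}}

```text
t: 6.3
eef_pos: [0.5322, -0.1928, 0.127]
tool_rot: [0.001, -0.002, 1.0, -0.0]
contact_force: [0.8, -0.2, 0.1]
gripper_width: 0.094
grasp_force: 39.1
```

>>> {"fn": "send_rows", "kwargs": {
  "deltas": "0.003 0.045 0 0; 0.006 0.09 0 0; 0.009 0.135 0 0; 0.010 0.18 0 0; 0.010 0.205 0 0"
}}

```text
t: 6.8
eef_pos: [0.5205, 0.0154, 0.1263]
tool_rot: [-0.0, -0.005, 1.0, 0.001]
contact_force: [0.4, -0.2, 0.1]
gripper_width: 0.097
grasp_force: 39.1
```

>>> {"fn": "send_rows", "kwargs": {
  "deltas": "0 0 0 0; 0 0 0 0"
}}

```text
t: 7.0
eef_pos: [0.521, 0.0113, 0.1263]
tool_rot: [-0.0, -0.003, 1.0, -0.0]
contact_force: [-0.9, -0.6, -0.5]
gripper_width: 0.093
grasp_force: 39.1
```

```bash
python3 -c "
from h import *
st(); print(go([.5226,.0138,.07])); p=cam('wrist'); save(p,'w4.png')
for d in bot.masks_of(p,'pin_a')[:5]:
    P,c=cloud(p,d['mask'])
    print(d['confidence'],np.median(P,0).round(4),P.min(0).round(4),P.max(0).round(4),c.mean(0).astype(int))
"; python3 c.py
```

```text
t 7.0 p [0.521  0.0113 0.1263] yax [-0.006  1.    -0.   ] z [-0. -0. -1.] w 0.093
[-0.0017  0.0025  0.0563]
0.64 [0.5155 0.0122 0.1199] [ 0.5078 -0.0017  0.0301] [0.542  0.0232 0.1385] [124  95  55]
top z 0.031161422284382595
outer area 9662 [ 0.5293 -0.0071] [0.1009 0.1208] 18.4
hole area 290 [0.522 0.014] [0.019 0.019] 0.0
hole area 294 [ 0.536  -0.0277] [0.019  0.0195] 0.0
```

View pics/w4.png

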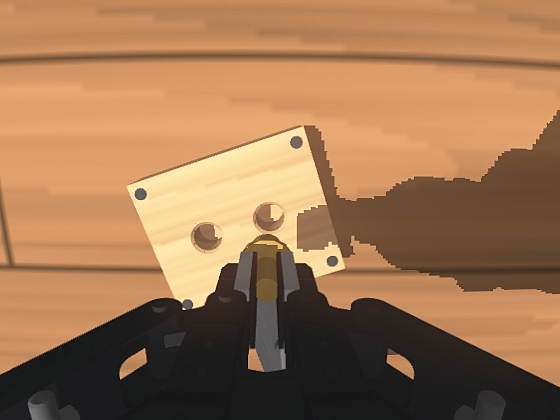

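The wrist view shows the pin upright in the jaws at px (267,270), with the bores at (269,217) and (207,237). Both bores measure cleanly, at (0.522,0.014) and (0.536,-0.0277).

>>> {"fn": "send_rows", "kwargs": {
  "deltas": "-0.0015 0.003 0.03 0; -0.0015 0.003 0.053 0; -0.0015 0.003 0.053 0; -0.0015 0.003 0.053 0"
}}

```text
t: 7.55
eef_pos: [0.5225, 0.0127, 0.0734]
tool_rot: [-0.0, -0.002, 1.0, -0.0]
contact_force: [-0.0, 0.3, -0.3]
gripper_width: 0.09
grasp_force: 39.1
```

```bash
cat > e.py <<'E'
from h import *
import sys
st(); print(go([float(a) for a in sys.argv[1:4]])); p=cam('wrist')
t,r=tool()
P,c=cloud(p,np.ones(p['depth'].shape,bool))
s=(np.hypot(P[:,0]-t[0],P[:,1]-t[1])<.016)&(P[:,2]<t[2]-.006)&(P[:,2]>max(.033,t[2]-.04))&(c[:,0].astype(int)-c[:,2]>40)
P=P[s]; print(len(P),P.min(0).round(4),P.max(0).round(4))
# circle of flange: fit to flange edge
f=P[(P[:,2]>t[2]-.019)&(P[:,2]<t[2]-.009)]
if len(f)>20:
    print('flange',len(f),f.min(0).round(4),f.max(0).round(4),'centre x',(f[:,0].min()+.0125).round(4),'y',((f[:,1].min()+f[:,1].max())/2).round(4))
E
python3 e.py .5225 .0143 .046
```

```text
t 7.55 p [0.5225 0.0127 0.0734] yax [-0.003  1.    -0.001] z [-0.001 -0.001 -1.   ] w 0.09
[-0.      0.0016  0.0274]
796 [0.5093 0.0031 0.0394] [0.5191 0.0238 0.068 ]
flange 666 [0.5093 0.0031 0.0577] [0.5191 0.0238 0.0651] centre x 0.5218 y 0.0135
```

>>> {"fn": "send_rows", "kwargs": {
  "deltas": "0 0.001 0.006 0; 0 0.001 0.012 0; 0 0.001 0.016 0; 0 0.001 0.016 0"
}}

```text
t: 8.0
eef_pos: [0.5225, 0.0148, 0.0569]
tool_rot: [-0.0, -0.002, 1.0, -0.0]
contact_force: [1.0, 0.3, -0.7]
gripper_width: 0.091
grasp_force: 39.0
```

Entered freely with no contact force (pin foot is about 9 mm below the mouth). Pushing home.

>>> {"fn": "send_rows", "kwargs": {
  "deltas": "0 0 0.005 0; 0 0 0.009 0; 0 0 0.012 0; 0 0 0.012 0"
}}

```text
t: 8.4
eef_pos: [0.5229, 0.0147, 0.0465]
tool_rot: [0.0, -0.002, 1.0, 0.0]
contact_force: [-4.4, -1.2, 17.4]
gripper_width: 0.092
grasp_force: 40.9
```

>>> {"fn": "send_rows", "kwargs": {
  "deltas": "0 0 -0.001 0; 0 0 -0.001 0; 0 0 -0.001 0; 0 0 -0.001 0",
  "claw": 0.35
}}

```text
t: 8.8
eef_pos: [0.5224, 0.0151, 0.046]
tool_rot: [-0.0, -0.003, 1.0, 0.0]
contact_force: [-0.3, 0.3, -0.5]
gripper_width: 0.349
grasp_force: 0.0
```

>>> {"fn": "send_rows", "kwargs": {
  "deltas": "0 0 -0.03 0; 0 0 -0.08 0; 0 0 -0.13 0; 0 0 -0.15 0; 0 0 -0.15 0"
}}

```text
t: 9.3
eef_pos: [0.5247, 0.0153, 0.1996]
tool_rot: [0.003, -0.003, 1.0, 0.001]
contact_force: [0.5, 0.3, -0.5]
gripper_width: 0.35
grasp_force: 0.0
```

```bash
cat > f.py <<'E'
from h import *
# seated stems: points 35..60mm high near the block, brass
st(); p=cam('wrist')
P,c=cloud(p,np.ones(p['depth'].shape,bool))
for b in ([.522,.014],[.536,-.0277]):
    s=(np.hypot(P[:,0]-b[0],P[:,1]-b[1])<.018)&(P[:,2]>.02)&(P[:,2]<.08); Q=P[s]
    z=Q[:,2].max(); T=Q[Q[:,2]>z-.004]
    F=Q[(Q[:,2]>.0325)&(Q[:,2]<.04)]
    print(b,'ztop',z.round(4),'top c',((T.min(0)+T.max(0))/2).round(4),'flange z',np.median(F[:,2]).round(4) if len(F) else '',len(F),((F.min(0)+F.max(0))/2).round(4) if len(F) else '')
E
python3 f.py; python3 -c "
from h import *; print(go([.414,-.269,.035]))"
```

```text
t 9.3 p [0.5247 0.0153 0.1996] yax [-0.005  1.     0.002] z [ 0.006  0.002 -1.   ] w 0.35
[0.522, 0.014] ztop 0.0591 top c [0.5219 0.0155 0.0574] flange z 0.0351 513 [0.5234 0.0146 0.036 ]
[0.536, -0.0277] ztop 0.0335 top c [ 0.536  -0.0276  0.0315] flange z 0.0328 27 [ 0.5364 -0.0307  0.033 ]
[ 0.1113 -0.2838  0.1619]
```

The first pin is seated: its flange reads at about 34 mm once the +1 mm depth bias is taken off. On to the second pin.

>>> {"fn": "send_rows", "kwargs": {
  "deltas": "0.018 -0.045 0 0; 0.036 -0.09 0 0; 0.053 -0.135 0 0; 0.07 -0.18 0 0; 0.088 -0.225 0 0",
  "claw": 0.5
}}

```text
t: 9.85
eef_pos: [0.4339, -0.2115, 0.1947]
tool_rot: [-0.001, -0.003, 1.0, 0.0]
contact_force: [1.3, 0.2, 0.9]
gripper_width: 0.497
grasp_force: 0.0
```

>>> {"fn": "send_rows", "kwargs": {
  "deltas": "0.014 -0.035 0 0; 0.023 -0.058 0 0; 0.023 -0.058 0.04 0; 0.023 -0.058 0.08 0; 0.023 -0.058 0.08 0"
}}

```text
t: 10.35
eef_pos: [0.4086, -0.2665, 0.111]
tool_rot: [-0.006, -0.002, 1.0, 0.002]
contact_force: [-0.4, 0.2, -0.2]
gripper_width: 0.502
grasp_force: 0.0
```

```bash
python3 d.py w5.png; python3 -c "
from h import *; print(go([.414,-.269,.035]))"
```

```text
t 10.35 p [ 0.4086 -0.2665  0.111 ] yax [-0.005  1.     0.004] z [-0.011  0.004 -1.   ] w 0.502
[-0.1315 -0.0579  0.0743]
0.88 [ 0.3543 -0.279  -0.003 ]
0.81 [ 0.4115 -0.2667 -0.0015]
0.63 [ 0.4748 -0.2856  0.0009]
0.84 top [ 0.4136 -0.2686  0.0458] n 250 size [0.01  0.009 0.006] col [196 159  88] flange [ 0.418  -0.2673  0.0137]
0.84 top [ 0.4741 -0.2861  0.0458] n 226 size [0.011 0.009 0.006] col [ 74 155 146] flange [ 0.4818 -0.2882  0.0144]
0.63 top [ 0.3493 -0.2817  0.046 ] n 277 size [0.01  0.01  0.005] col [236 234 230] flange [ 0.3496 -0.2821  0.0141]
[-0.0011 -0.0003  0.0817]
```

>>> {"fn": "send_rows", "kwargs": {
  "deltas": "-0.001 0 0.03 0; -0.001 0 0.05 0; -0.001 0 0.05 0; -0.001 0 0.05 0"
}}

```text
t: 10.9
eef_pos: [0.4149, -0.269, 0.0677]
tool_rot: [0.001, -0.003, 1.0, -0.0]
contact_force: [0.2, 0.2, 0.5]
gripper_width: 0.499
grasp_force: 0.0
```

```bash
python3 -c "
from h import *
st(); print(go([.4137,-.2687,.035]))"
```

```text
t 10.9 p [ 0.4149 -0.269   0.0677] yax [-0.005  1.    -0.001] z [ 0.002 -0.001 -1.   ] w 0.499
[0.0013 0.0003 0.0327]
```

>>> {"fn": "send_rows", "kwargs": {
  "deltas": "0.001 0 0.016 0; 0.001 0 0.032 0; 0.001 0 0.032 0"
}}

```text
t: 11.2
eef_pos: [0.4133, -0.2685, 0.0348]
tool_rot: [0.0, -0.003, 1.0, 0.0]
contact_force: [-0.2, 0.1, 0.4]
gripper_width: 0.5
grasp_force: 0.0
```

>>> {"fn": "send_rows", "kwargs": {
  "deltas": "0 0 0 0; 0 0 0 0; 0 0 0 0; 0 0 0 0; 0 0 0 0",
  "claw": 0,
  "force": 40
}}

```text
t: 11.7
eef_pos: [0.4141, -0.2691, 0.0356]
tool_rot: [0.001, -0.002, 1.0, -0.0]
contact_force: [-0.5, 0.6, 7.1]
gripper_width: 0.099
grasp_force: 39.1
```

>>> {"fn": "send_rows", "kwargs": {
  "deltas": "0 0 -0.045 0; 0 0 -0.09 0; -0.022 0.042 -0.09 0; -0.044 0.084 -0.09 0; -0.066 0.126 -0.09 0"
}}

```text
t: 12.2
eef_pos: [0.4793, -0.1409, 0.1255]
tool_rot: [0.001, -0.002, 1.0, 0.0]
contact_force: [0.7, -0.6, -0.9]
gripper_width: 0.095
grasp_force: 39.1
```

>>> {"fn": "send_rows", "kwargs": {
  "deltas": "-0.022 0.042 0 0; -0.044 0.084 0 0; -0.056 0.115 0 0; -0.056 0.115 0 0; -0.056 0.115 0 0"
}}

```text
t: 12.7
eef_pos: [0.5338, -0.0263, 0.1245]
tool_rot: [0.0, -0.004, 1.0, -0.0]
contact_force: [-0.1, -0.1, -0.8]
gripper_width: 0.097
grasp_force: 39.2
```

```bash
python3 e.py .5365 -.0274 .073
```

```text
t 12.7 p [ 0.5338 -0.0263  0.1245] yax [-0.007  1.    -0.   ] z [ 0. -0. -1.] w 0.097
[-0.0027 -0.0012  0.0515]
740 [ 0.5209 -0.0358  0.0915] [ 0.5311 -0.0158  0.1185]
flange 611 [ 0.5209 -0.0358  0.1095] [ 0.5311 -0.0158  0.1156] centre x 0.5334 y -0.0258
```

>>> {"fn": "send_rows", "kwargs": {
  "deltas": "-0.0025 -0.0015 0.03 0; -0.0025 -0.0015 0.051 0; -0.0025 -0.0015 0.051 0; -0.0025 -0.0015 0.051 0"
}}

```text
t: 13.15
eef_pos: [0.5358, -0.03, 0.0737]
tool_rot: [-0.0, -0.001, 1.0, -0.0]
contact_force: [0.8, 1.1, 0.2]
gripper_width: 0.095
grasp_force: 39.2
```

```bash
python3 e.py .5365 -.0274 .046
```

```text
t 13.15 p [ 0.5358 -0.03    0.0737] yax [-0.003  1.    -0.001] z [-0.001 -0.001 -1.   ] w 0.095
[-0.0007  0.0026  0.0277]
749 [ 0.5228 -0.0395  0.0408] [ 0.5331 -0.0195  0.0681]
flange 619 [ 0.5228 -0.0395  0.0587] [ 0.5331 -0.0195  0.0652] centre x 0.5353 y -0.0295
```

>>> {"fn": "send_rows", "kwargs": {
  "deltas": "-0.0007 0.002 0.003 0; -0.0007 0.002 0.006 0; -0.0007 0.002 0.012 0; -0.0007 0.002 0.016 0; -0.0007 0.002 0.016 0"
}}

```text
t: 13.7
eef_pos: [0.5366, -0.0267, 0.0566]
tool_rot: [-0.0, -0.002, 1.0, -0.0]
contact_force: [0.5, -1.9, -1.2]
gripper_width: 0.096
grasp_force: 39.3
```

>>> {"fn": "send_rows", "kwargs": {
  "deltas": "0 -0.0005 0.005 0; 0 -0.0005 0.009 0; 0 -0.0005 0.012 0; 0 -0.0005 0.012 0"
}}

```text
t: 14.1
eef_pos: [0.5368, -0.027, 0.0456]
tool_rot: [-0.0, -0.002, 1.0, 0.0]
contact_force: [-2.5, -0.1, 7.8]
gripper_width: 0.093
grasp_force: 40.2
```

>>> {"fn": "send_rows", "kwargs": {
  "deltas": "0 0 0.001 0; 0 0 0.001 0"
}}

```text
t: 14.3
eef_pos: [0.5369, -0.027, 0.0455]
tool_rot: [-0.0, -0.002, 1.0, 0.001]
contact_force: [-5.3, 1.0, 17.7]
gripper_width: 0.095
grasp_force: 41.3
```

>>> {"fn": "send_rows", "kwargs": {
  "deltas": "0 0 -0.001 0; 0 0 -0.001 0; 0 0 -0.001 0; 0 0 -0.001 0",
  "claw": 0.35
}}

```text
t: 14.7
eef_pos: [0.5369, -0.0268, 0.045]
tool_rot: [-0.0, -0.003, 1.0, -0.0]
contact_force: [-0.9, 0.6, 0.8]
gripper_width: 0.348
grasp_force: 0.0
```

>>> {"fn": "send_rows", "kwargs": {
  "deltas": "0 0 -0.03 0; 0 0 -0.08 0; 0 0 -0.13 0; 0 0 -0.16 0; 0 0 -0.16 0"
}}

```text
t: 15.2
eef_pos: [0.5398, -0.0271, 0.2096]
tool_rot: [0.004, -0.002, 1.0, 0.001]
contact_force: [0.1, -0.2, -0.1]
gripper_width: 0.351
grasp_force: 0.0
```

```bash
python3 f.py; python3 -c "
from h import *; print(go([.50,.25,.2]))"
```

```text
t 15.2 p [ 0.5398 -0.0271  0.2096] yax [-0.005  1.     0.001] z [ 0.008  0.001 -1.   ] w 0.351
[0.522, 0.014] ztop 0.0593 top c [0.522  0.0157 0.0573] flange z 0.0352 502 [0.5227 0.0133 0.0359]
[0.536, -0.0277] ztop 0.0589 top c [ 0.5363 -0.0261  0.0572] flange z 0.0352 499 [ 0.5357 -0.027   0.0362]
[0.0369 0.277  0.0073]
```

Both pins are seated with matching flange and top heights. Now the lens.

>>> {"fn": "send_rows", "kwargs": {
  "deltas": "0.002 0.045 -0.01 5; 0.004 0.09 -0.01 10; 0.004 0.135 -0.01 15; 0.004 0.18 -0.01 20; 0.004 0.22 -0.01 22",
  "claw": 0.5
}}

```text
t: 15.75
eef_pos: [0.5305, 0.1953, 0.2134]
tool_rot: [-0.001, 0.189, 0.982, -0.001]
contact_force: [0.8, -0.1, -0.7]
gripper_width: 0.502
grasp_force: 0.0
```

>>> {"fn": "send_rows", "kwargs": {
  "deltas": "0 0.035 0 0; 0 0.07 0 0; 0 0.07 0 0; 0 0.07 0 0"
}}

```text
t: 16.15
eef_pos: [0.5568, 0.2583, 0.2131]
tool_rot: [-0.001, 0.188, 0.982, -0.001]
contact_force: [-0.4, -0.9, 0.0]
gripper_width: 0.502
grasp_force: 0.0
```

```bash
python3 b.py w6.png lens grip mark_tip; python3 -c "
from h import *
p=cam('wrist'); d=bot.masks_of(p,'loupe')[0]; P,c=cloud(p,d['mask']); print(d['confidence'],len(P))
b=P[(P[:,2]>.014)&(P[:,2]<.026)]
dark=(c.sum(1)<260)&(P[:,2]>.012)&(P[:,2]<.026); h=P[dark]
(cx,cy),s,a=cv2.minAreaRect((h[:,:2]*1000).astype(np.float32)); print('handle',cx,cy,s,a,'z',np.median(h[:,2]))
o=P[(P[:,2]>.012)]; k=~(c.sum(1)<260)[P[:,2]>.012]; r=o[k]
print('ring',cv2.minEnclosingCircle((r[:,:2]*1000).astype(np.float32)),r[:,2].max())
st()
"
```

```text
t 16.15 p [0.5568 0.2583 0.2131] yax [ 0.368  0.93  -0.003] z [-0.003 -0.002 -1.   ] w 0.502
lens 0.8 [0.5357 0.2926 0.0109] px 292 150
grip 0.92 [0.4712 0.3218 0.0116] px 298 68
mark_tip 0.21 [5.399e-01 2.966e-01 1.000e-04] px 297 151Traceback (most recent call last):
  File "<string>", line 3, in <module>
    p=cam('wrist'); d=bot.masks_of(p,'loupe')[0]; P,c=cloud(p,d['mask']); print(d['confidence'],len(P))
                      ~~~~~~~~~~~~~~~~~~~~~~~^^^
IndexError: list index out of range
```

View pics/w6.png

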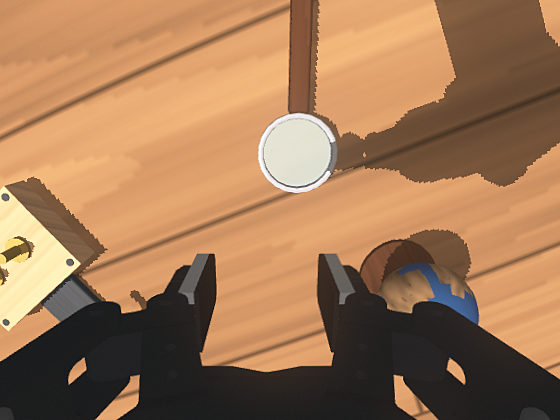

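The lens ring is centred at px (297,152), and the handle runs straight up the image at columns 290–314, so it is nearly along the tool's x. The globe is at (432,290). I'll fit the ring and handle from depth.

```bash
cat > l.py <<'E'
from h import *
st(); p=cam('wrist'); P,c=cloud(p,np.ones(p['depth'].shape,bool))
n=(P[:,2]>.013)&(P[:,2]<.028)&(np.hypot(P[:,0]-.50,P[:,1]-.31)<.13); Q=P[n]; C=np.array([.5365,.2955])
d=np.hypot(*(Q[:,:2]-C).T)
r=Q[d<.038,:2]; (x,y),rad=cv2.minEnclosingCircle((r*1000).astype(np.float32)); print('ring',x,y,rad)
h=Q[(d>.045)&(d<.14)]; vx,vy,x0,y0=cv2.fitLine((h[:,:2]*1000).astype(np.float32),cv2.DIST_HUBER,0,.01,.01).ravel()
if vx<0: vx,vy=-vx,-vy
g=np.array([x0,y0])+np.array([vx,vy])*(np.dot([x-x0,y-y0],[vx,vy])-70)
print('handle dir',vx,vy,np.degrees(np.arctan2(vy,vx)),'n',len(h),'off-axis',np.cross([vx,vy],[x-x0,y-y0]),'grip',g,'z',np.median(h[:,2]))
t,R_=tool(); ya=np.degrees(np.arctan2(R_[1,1],R_[0,1])); print('spin',ya-(np.degrees(np.arctan2(vy,vx))+90),'shift to grip', go([g[0]/1000,g[1]/1000,.012]))
E
python3 l.py
```

```text
t 16.45 p [0.5577 0.2569 0.2153] yax [ 0.371  0.928 -0.   ] z [-0. -0. -1.] w 0.502
ring 536.4876098632812 296.24505615234375 37.7935905456543
handle dir 0.92526156 -0.37932977 -22.292171 n 2099 off-axis 0.43037415 grip [471.55606 322.39993] z 0.02075820058807476
spin 0.5081199885543555 shift to grip [0.1042 0.0286 0.2034]l.py:9: DeprecationWarning: Arrays of 2-dimensional vectors are deprecated. Use arrays of 3-dimensional vectors instead. (deprecated in NumPy 2.0)
  print('handle dir',vx,vy,np.degrees(np.arctan2(vy,vx)),'n',len(h),'off-axis',np.cross([vx,vy],[x-x0,y-y0]),'grip',g,'z',np.median(h[:,2]))
```

>>> {"fn": "send_rows", "kwargs": {
  "deltas": "0.04 0.012 0.02 0.5; 0.08 0.024 0.04 0.5; 0.104 0.0285 0.08 0.5; 0.104 0.0285 0.12 0.5; 0.104 0.0285 0.155 0.5"
}}

```text
t: 17.0
eef_pos: [0.4704, 0.3238, 0.059]
tool_rot: [-0.0, 0.192, 0.981, 0.0]
contact_force: [0.3, 0.0, -0.2]
gripper_width: 0.499
grasp_force: 0.0
```

>>> {"fn": "send_rows", "kwargs": {
  "deltas": "0 0 0 0; 0 0 0 0; 0 0 0 0"
}}

```text
t: 17.3
eef_pos: [0.4733, 0.3235, 0.0624]
tool_rot: [0.001, 0.193, 0.981, 0.001]
contact_force: [0.9, 0.6, -0.4]
gripper_width: 0.502
grasp_force: 0.0
```

```bash
python3 -c "
from h import *
st(); print(go([.4716,.3224,.0125]))"
```

```text
t 17.3 p [0.4733 0.3235 0.0624] yax [0.379 0.925 0.003] z [ 0.003  0.002 -1.   ] w 0.502
[ 0.0012 -0.0018  0.0499]
```

>>> {"fn": "send_rows", "kwargs": {
  "deltas": "0.001 -0.0015 0.03 0; 0.001 -0.0015 0.045 0; 0.001 -0.0015 0.049 0; 0.001 -0.0015 0.049 0"
}}

```text
t: 17.7
eef_pos: [0.4704, 0.322, 0.0116]
tool_rot: [-0.0, 0.193, 0.981, -0.0]
contact_force: [-0.2, -0.2, 0.2]
gripper_width: 0.501
grasp_force: 0.0
```

>>> {"fn": "send_rows", "kwargs": {
  "deltas": "0 0 0 0; 0 0 0 0; 0 0 0 0; 0 0 0 0; 0 0 0 0",
  "claw": 0,
  "force": 60
}}

```text
t: 18.2
eef_pos: [0.471, 0.3225, 0.0125]
tool_rot: [0.001, 0.193, 0.981, 0.001]
contact_force: [0.1, -0.8, 5.9]
gripper_width: 0.192
grasp_force: 59.9
```

>>> {"fn": "send_rows", "kwargs": {
  "deltas": "0 0 -0.03 0; 0 0 -0.07 0; 0 0 -0.11 0; -0.014 -0.037 -0.127 0; -0.028 -0.074 -0.127 0"
}}

```text
t: 18.7
eef_pos: [0.4697, 0.244, 0.1413]
tool_rot: [0.002, 0.191, 0.982, 0.002]
contact_force: [0.7, -0.2, -2.1]
gripper_width: 0.191
grasp_force: 59.2
```

>>> {"fn": "send_rows", "kwargs": {
  "deltas": "-0.014 -0.037 0 0; -0.028 -0.074 0 0; -0.042 -0.111 0 0; -0.056 -0.148 0 0; -0.066 -0.175 0 0"
}}

```text
t: 19.2
eef_pos: [0.4625, 0.0532, 0.1386]
tool_rot: [0.0, 0.194, 0.981, -0.0]
contact_force: [0.7, 0.2, -1.3]
gripper_width: 0.189
grasp_force: 59.1
```

>>> {"fn": "send_rows", "kwargs": {
  "deltas": "-0.009 -0.02 0 0; -0.014 -0.034 0 0; -0.014 -0.034 0 0; -0.014 -0.034 0 0"
}}

```text
t: 19.6
eef_pos: [0.4631, 0.0195, 0.1384]
tool_rot: [-0.0, 0.193, 0.981, 0.0]
contact_force: [0.0, 0.1, -2.1]
gripper_width: 0.192
grasp_force: 59.1
```

```bash
cat > g.py <<'E'
from h import *
st(); t,_=tool()
for n in ('scene','side','wrist'):
    p=cam(n); save(p,n+'_f.png')
    for q in ('lens','mark_tip'):
        for d in bot.landmark_of(p,q)[:1]: print(n,q,round(d['confidence'],2),np.round(d['xyz'],4))
    P,c=cloud(p,np.ones(p['depth'].shape,bool)); M=np.array([.529,-.0069])
    e=P[:,:2]-M; u=np.array([.9489,.3157]); a=e@u; b=e@[-u[1],u[0]]
    s=(a>.074)&(a<.096)&(abs(b)<.008)&(P[:,2]>.09)&(P[:,2]<.18); 
    if s.sum()>3: print(n,'pointer',s.sum(),'z',np.percentile(P[s,2],[2,50,98]).round(4),'amin',a[s].min().round(4))
    # ring of the loupe
    s=(np.hypot(*e.T)<.05)&(P[:,2]>.11)&(P[:,2]<.17); Q=P[s]
    if len(Q)>30: (x,y),r=cv2.minEnclosingCircle((Q[:,:2]*1000).astype(np.float32)); print(n,'ring',len(Q),round(x,1),round(y,1),round(r,1),'z',np.percentile(Q[:,2],[1,50,99]).round(4))
E
python3 g.py
```

```text
t 19.6 p [0.4631 0.0195 0.1384] yax [0.378 0.926 0.   ] z [ 0.  0. -1.] w 0.192
scene lens 0.98 [ 0.5245 -0.0054  0.1347]
scene mark_tip 0.64 [0.5214 0.014  0.0286]
scene pointer 16 z [0.1387 0.1407 0.143 ] amin 0.0785
scene ring 587 525.1 -5.5 44.8 z [0.1279 0.1404 0.1491]
side mark_tip 0.48 [0.6033 0.0169 0.1344]
side pointer 31 z [0.1348 0.1389 0.141 ] amin 0.078
side ring 1015 522.8 -3.5 42.8 z [0.1268 0.1384 0.1475]
wrist ring 1813 495.8 7.4 15.6 z [0.1293 0.1464 0.1481]
```

>>> {"fn": "send_rows", "kwargs": {
  "deltas": "0 0 -0.002 0; 0 0 -0.002 0; 0 0 -0.002 0; 0 0 -0.002 0; 0 0 -0.002 0"
}}

```text
t: 20.55
eef_pos: [0.4632, 0.0192, 0.1403]
tool_rot: [-0.0, 0.193, 0.981, 0.0]
contact_force: [-0.1, -0.8, -1.7]
gripper_width: 0.193
grasp_force: 59.1
```

```bash
python3 g.py; python3 -c "
import cv2
a=cv2.imread('pics/side_f.png')[120:300,170:390]; b=cv2.imread('pics/scene_f.png')[130:270,200:360]
a=cv2.resize(a,(440,360));b=cv2.resize(b,(320,280)); import numpy as np
o=np.zeros((360,760,3),np.uint8);o[:,:440]=a;o[:280,440:]=b;cv2.imwrite('pics/fin.png',o)"
```

```text
t 20.55 p [0.4632 0.0192 0.1403] yax [0.378 0.926 0.   ] z [-0.  0. -1.] w 0.193
scene lens 0.95 [ 0.5294 -0.0051  0.1376]
scene mark_tip 0.57 [0.6036 0.0194 0.1356]
scene pointer 16 z [0.1386 0.1408 0.1428] amin 0.0798
scene ring 582 525.8 -2.5 45.8 z [0.13   0.142  0.1512]
side lens 0.64 [ 0.5266 -0.0092  0.1369]
side pointer 32 z [0.1352 0.1389 0.1409] amin 0.0773
side ring 1010 522.7 -4.3 43.2 z [0.1288 0.1403 0.1494]
wrist ring 1847 495.5 6.6 15.7 z [0.1313 0.1485 0.1501]
```

View pics/fin.png

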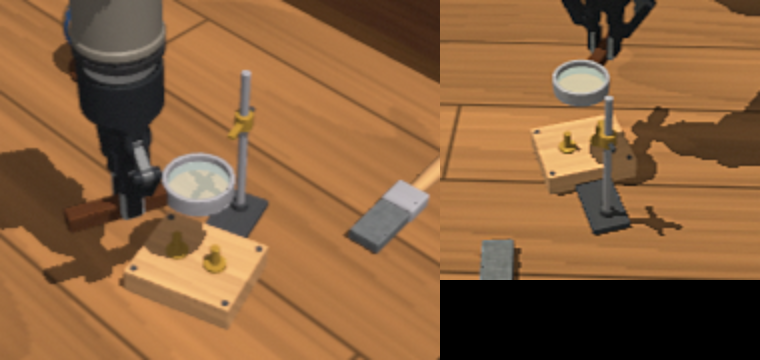

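The picture shows the lens held level over the block (left panel px (200,180)) and clear of the pointer (240,128). Both pins are upright and seated. The lens centre is at about (0.528,-0.007,0.138) and the pointer at 0.138, so I'm handing in.

```bash
python3 -c "
from station import bot
print(bot.hand_in())"
```

```text
the job is handed in; nothing more can be done
None
```

Job handed in: both brass pins are seated in the bores and let go, and by my measurements the lens is held level, centred over the middle between them at pointer height (about 138 mm); the hand-in returned no verdict.

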